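# Present a notched filter plate label up over the light pad

### The arm

A 6-joint arm with a two-finger parallel gripper is mounted at the origin on a cart in front of the work surface, level with it; the furniture and walls round the work are solid. World frame = base frame: x ahead of the robot, y to its left, z up, the work surface at z = 0. Lengths are in m, angles in rad, forces in N, time in s.
With the tool pointing down it reaches from about 0.4 to 0.925 m from the base axis. Payload 3.4 kg.
Tool frame: the origin (TCP) lies between the finger pads, 19 mm behind the fingertips; this is the grasp point; z points along the fingers, y is the line along which they close (so a half turn about z gives the same grasp; the last joint's range is limited). The gripper opens to 85 mm and grips with 20 to 120 N. Pads are 22 mm wide; open, the fingers measure 114 mm over their backs; the gripper's body (76 mm by 85 mm) begins 54 mm behind the grasp point. The pads swing forward as they close: fully open they stand 13 mm farther back than shut.
Start: joints at [-1.323, 0.307, 1.506, -0, 1.328, -0.073], TCP at [0.182, -0.545, 0.25] pointing down, gripper open.
Joint ranges: [-3.12, 3.12], [-1.05, 2.28], [0.14, 2.33], [-1.42, 4.57], [0.1, 2.73], [-2.68, 2.68]. Speed limits (rad/s): [2.57, 2.57, 3.14, 3.14, 3.14, 3.14].

### API

Orientations are given as a unit quaternion [x, y, z, w].
In Python, from cell import manip gives the robot as it stands.
- The arm moves only by the tool jog_arm, called after ">>>" as name([rows], argument=value, ...), one row to a line, values as JSON. Schema: {"type":"object","properties":{"motion":{"type":"array","items":{"type":"array","items":{"type":"array","items":{"type":"number"},"minItems":7,"maxItems":7},"minItems":1,"maxItems":8},"minItems":1,"maxItems":1},"only":{"type":"string"},"quiet":{"type":"boolean"},"lines":{"type":"string"}},"required":["motion"],"additionalProperties":false}. motion is a list that holds a single list of rows (three levels of brackets), with 1 to 8 rows, each of 7 numbers: dx, dy, dz in units of 100 mm, then a rotation vector rx, ry, rz in units of 0.1 rad, then the opening from 0.0 (shut) to 1.0 (fully open); each row is the pose to reach, as a shift and turn from the pose commanded when the call began, along the tool's axes at that moment; what a row does not reach only later rows make up. A row lasts 1/10 s, in which the tool goes at most 0.05 m and 0.15 rad, less where a joint would pass 70% of its speed; a pose out of reach is approached as far as the arm can. The fingers move at their own pace and stop on an object; the grip force is fixed at half the most. Time passes only in rows, so rows that do not move let the fingers close. The tool returns the time, the measured TCP pose, the force, the opening and the grip force at its end. only (a regular expression) keeps the lines of the reply that match it, lines (a string "A,B") keeps lines A to B, and quiet returns only ok. Input that does not fit is refused with a message, and nothing moves.
- manip.get_obs(): the state, without advancing time (a new reading comes with each control period).
- manip.snapshot(name): name is "scene" or "top" or "wrist"; returns the picture (400x640x3 uint8, red, green, blue); there is no depth.
- manip.get_calibration(name): a dict with "intrinsics" (3x3 intrinsics, pixels), "position" and "rotation" of the camera in the world. Camera axes: x right, y up, looking along -z (the intrinsics and any distortion apply to the point x, -y, -z); pixel columns grow to the right and rows downward; lengths in m; the calibration is good to about 2 mm. A picture is of the moment at which its call begins: read the wrist's pose just before it. get_calibration takes no time and is no camera call; for the wrist camera it gives the pose at the moment of the call.
- manip.finish_job(): hands the job in; it is judged then, once.
The state is a dict: "time_s": time; "q": joint angles; "joint_velocities": joint speeds; "tau": joint torques, N m; "position": TCP position; "tool_rot": TCP orientation; "wrist_force": force on the tool from outside, world axes, zero at the start; "wrist_torque": the same for the moment, N m; "opening": opening from 0.0 (shut) to 1.0 (fully open); "gripper_force": force on a finger pad.
Only numpy, scipy, OpenCV 4.12 (cv2) and the standard library are available. Lean on these libraries where they do the work, as an engineer would, in place of code of your own. Each camera call takes 0.05 s, during which the arm holds its last target. There are 200 camera calls.

### The job

First press the lamp plug of the light pad straight down until it is fully home. Then take the glass filter plate out of its holder, gripping it across its thin top edge with the fingers off its frosted, corner-notched end, and present it centred a hand's breadth above the light pad's white window with its long side about level, tipped over about 45 degrees so that its label face looks up (not down). Finish still holding it there, clear of the pad, and do not push the loose things on the bench about.

Things in the scene. Friction and masses are not known exactly. Their poses are not given: they have to be found in the camera images.
- plate: clear glass plate, 100 (x) x 8 (y) x 46 (z) mm, 90 g, on its long edge in the holder at any heading, 8 to 54 mm above the worktop. Origin: centre of lower edge; z up. The end with the 14 x 14 mm notch in its top corner (+x) is the frosted end, its last 28 mm. Label face: normal +y; seen from it, notch upper LEFT. Grip across 8 mm; TCP under 14 mm from mid-length towards +x
- plate_mid (a point): the middle of the plate (23 mm above its origin along its z)
- plate_label (a point): middle of the matt frosted label patch (28 mm long, at the notched end, on the label face only), on the surface of that face
- rack: fixed plate holder, symmetric end for end: steel base 122 x 60 x 8 mm, grey cheeks at both ends up to 26 mm above the worktop that guide the last 19 mm of the plate at each end (1 mm play each side). Origin: centre of its underside; x along the plate. Wall cabinets hang over x > 0.6 from z = 0.56 up. The plate lifts straight up and is free once raised 20 mm
- pad: fixed light pad, flat aluminium box 140 x 104 x 20 mm with a white window in its top. Origin: centre of its underside; x along its long side, the plug is at its -x end, the window towards +x. On its left lie a closed laptop (24 mm high) and beyond that a computer tower with books, 380 mm high, from x = 0.48 on, y 0.10 to 0.38: pass in front of it
- pad_window (a point): centre of the white window 72 x 80 mm, on the pad's top, 21 mm above the worktop
- plug (a joint): travel of the lamp plug in m: 0 is 10 mm proud, 0.010 is fully home. It slides straight down into the pad, stiff: about 4 N of friction moves it, it has no spring and stays where it is left; at the end stop it is rigid
- plug_top (a point): centre of the lamp plug's flat round top (33 mm across); 40 mm above the worktop at joint 0, 30 mm when fully home (then 6 mm above the 40 mm wide black collar round it). Press here with the closed fingertips
- tape_roll: bystander: roll of tape lying flat, 91 mm across, 19 mm high; leave alone. Origin: centre of its underside
- timer: bystander: small white bench timer, 62 x 62 x 21 mm; leave alone. Origin: centre of its underside
- caps_tin: bystander: white tin 62 x 82 x 30 mm; leave alone. Origin: centre of its underside
- marker: bystander: marker pen lying down, 130 mm long, 15 mm thick; leave alone. Origin: centre of its underside

How it is judged:
By the outcome, as a careful person would: the job done as asked, in the order asked, and still so for the second after the job is handed in, while the arm keeps its last pose, push and grip.
It also fails if it takes over 59 s, if anything falls off the work surface, if the arm or the gripper's body presses on something with over 40 N, if the wrist force passes 120 N, or if a joint passes its speed limit or range.

## Working session

There is one attempt and no reset: what is moved stays moved. The work goes in short steps, Python scripts to look and compute and a tool call to move; the robot and the scene stay as the last step left them, time stands still between calls to the robot, and variables do not carry over. Pictures are saved under pics/ and viewed, at most 10 in all, crops included, and the job is handed in when it is done.

```bash
ls; mkdir -p pics; python3 - <<'E'
from cell import manip
import cv2
for n in ["scene","top"]:
    im=manip.snapshot(n); cv2.imwrite(f"pics/{n}0.png",im[:,:,::-1])
    c=manip.get_calibration(n); print(n,c)
print(manip.get_obs())
E
```

```text
cell.py
pics
scene {'intrinsics': array([[419.12205236,   0.        , 319.21548977],
       [  0.        , 419.12205236, 206.33530836],
       [  0.        ,   0.        ,   1.        ]]), 'position': array([-0.16779895, -0.89592951,  0.8047546 ]), 'rotation': array([ 0.38967632, -0.16497092, -0.32977668,  0.84391013])}
top {'intrinsics': array([[368.43719216,   0.        , 317.90684018],
       [  0.        , 368.43719216, 200.11618162],
       [  0.        ,   0.        ,   1.        ]]), 'position': array([ 0.3282528 , -0.25121253,  1.04942581]), 'rotation': array([ 0.05569362, -0.06013775, -0.69487995,  0.71443931])}
{'time_s': 0.1, 'q': array([-1.32246994e+00,  3.07494826e-01,  1.50750489e+00,  1.93438136e-05,
        1.32840761e+00, -7.35076837e-02]), 'joint_velocities': array([-0.000412  , -0.00197257, -0.00356949, -0.00165899,  0.00193145,
       -0.00146207]), 'tau': array([ 4.14522410e-04, -4.58527958e+01, -2.52608174e+01, -1.36531899e-04,
        5.54040351e-03, -1.14626985e-05]), 'position': array([ 0.18171421, -0.54492807,  0.24918934]), 'tool_rot': array([ 9.87080735e-01,  1.60221095e-01, -6.98573741e-05, -9.04690354e-04]), 'wrist_force': array([-0.00600927,  0.24608013,  1.02320187]), 'wrist_torque': array([-0.04753718, -0.06070599, -0.06739379]), 'gripper_force': 0.0, 'opening': 0.9998512059373648}
```
View pics/scene0.png

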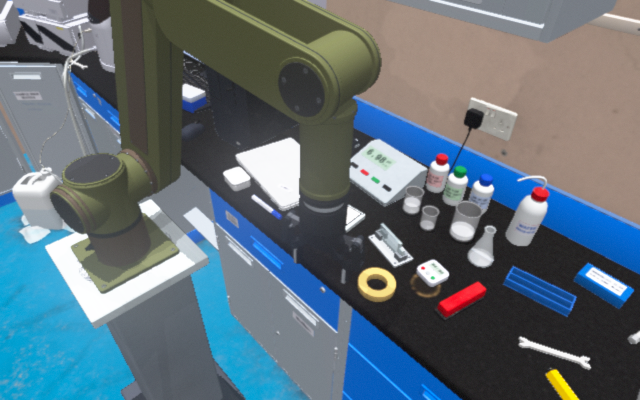

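View pics/top0.png

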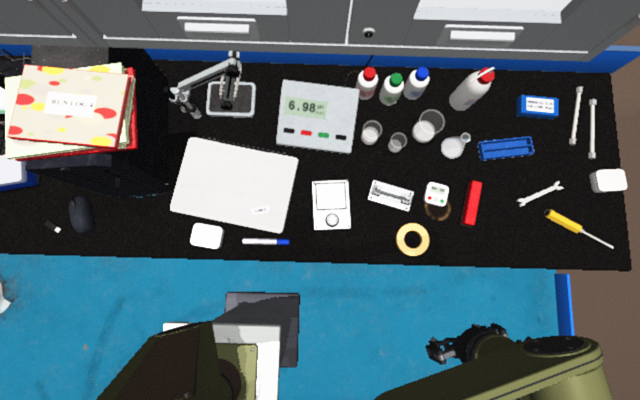

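The top view shows the pad at about (331,205) with its plug at (332,219), and the rack with the plate at (391,195). The timer is at (436,194), the tape at (413,239), the marker at (265,241) and the tin at (206,236). I'll zoom in on the pad and rack and measure them.

```bash
cat > h.py <<'E'
import numpy as np, cv2
from cell import manip
from scipy.spatial.transform import Rotation as R
def ray(c,uv):
    uv=np.atleast_2d(uv).astype(float);K=c["intrinsics"]
    d=np.c_[(uv[:,0]-K[0,2])/K[0,0],-(uv[:,1]-K[1,2])/K[1,1],-np.ones(len(uv))]
    return c["position"],R.from_quat(c["rotation"]).apply(d)
def onplane(c,uv,z):
    p,d=ray(c,uv); return p+d*((z-p[2])/d[:,2])[:,None]
def proj(c,P):
    x=R.from_quat(c["rotation"]).inv().apply(np.atleast_2d(P)-c["position"]);K=c["intrinsics"]
    return np.c_[K[0,2]+K[0,0]*x[:,0]/-x[:,2],K[1,2]+K[1,1]*x[:,1]/x[:,2]]
def tool(target,quat=None):
    o=manip.get_obs();T=R.from_quat(o["tool_rot"])
    print("pos",o["position"],"shift",T.inv().apply(np.array(target)-o["position"]).round(4))
    if quat is not None: print("rv",(T.inv()*quat).as_rotvec().round(4))
E
python3 - <<'E'
from h import *
im=cv2.imread("pics/top0.png"); c=manip.get_calibration("top")
cr=cv2.resize(im[170:240,305:425],None,fx=6.5,fy=6.5,interpolation=cv2.INTER_CUBIC); cv2.imwrite("pics/crop1.png",cr)
for z,uv in [(0.02,(331,205)),(.04,(332,219)),(0,(391,195))]: print(onplane(c,uv,z))
g=cv2.cvtColor(im,cv2.COLOR_BGR2GRAY)
m=(g>110).astype(np.uint8)
n,l,s,ce=cv2.connectedComponentsWithStats(m)
for i in range(1,n):
    x,y,w,h,a=s[i]
    if a>300 and 290<ce[i][0]<480 and 160<ce[i][1]<260:
        r=cv2.minAreaRect(cv2.findContours((l==i).astype(np.uint8),0,2)[0][0]); b=cv2.boxPoints(r); print(s[i],r,onplane(c,b,.02).round(3).tolist())
E
```

```text
[[ 0.48574486 -0.29275996  0.02      ]]
[[ 0.44376794 -0.29553618  0.04      ]]
[[ 0.5230473  -0.46685825  0.        ]]
[ 312  179   39   51 1832] ((330.9324035644531, 204.3778076171875), (49.540348052978516, 37.38422775268555), 87.61405944824219) [[0.555, -0.235, 0.02], [0.563, -0.341, 0.02], [0.421, -0.349, 0.02], [0.414, -0.245, 0.02]]
[368 180  46  32 913] ((390.5796203613281, 195.22930908203125), (43.679344177246094, 21.21890640258789), 16.389541625976562) [[0.505, -0.393, 0.02], [0.565, -0.41, 0.02], [0.532, -0.53, 0.02], [0.473, -0.512, 0.02]]
[424 182  25  25 491] ((436.2584228515625, 193.71347045898438), (23.16053009033203, 22.261091232299805), 12.994616508483887) [[0.502, -0.552, 0.02], [0.565, -0.568, 0.02], [0.552, -0.632, 0.02], [0.489, -0.616, 0.02]]
[466 182  15  42 334] ((473.0703125, 202.42044067382812), (8.23043441772461, 41.58919143676758), 10.491477012634277) [[0.448, -0.672, 0.02], [0.566, -0.698, 0.02], [0.562, -0.721, 0.02], [0.444, -0.694, 0.02]]
[396 223  34  33 650] ((412.5, 239.0), (32.0, 33.0), 90.0) [[0.44, -0.476, 0.02], [0.442, -0.569, 0.02], [0.353, -0.567, 0.02], [0.351, -0.476, 0.02]]
```

View pics/crop1.png

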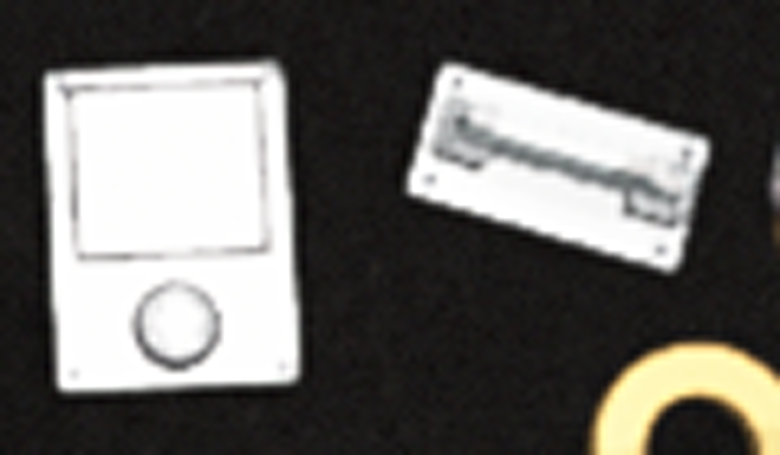

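The pad lies with its plug at crop (177,324), nearest the robot, and its window at (72..268, 88..252). The rack holds the plate along its slot, and its base corners are clear. The glass can't be resolved from here, so I'll use the wrist camera. Next I'll move above the plug with the fingers shut.

Units first: shifts go in units of 100 mm and turns go in units of 0.1 rad. So 0.329 m is 3.29, -0.149 m is -1.49.

>>> jog_arm([
  [[0.45,-0.2,0,0,0,0,0],[0.9,-0.4,0,0,0,0,0],[1.35,-0.6,0,0,0,0,0],[1.8,-0.8,0,0,0,0,0],[2.25,-1,0,0,0,0,0],[2.7,-1.2,0,0,0,0,0],[3.1,-1.4,0,0,0,0,0],[3.29,-1.49,0,0,0,0,0]],
])

```text
time_s: 0.9
position: [0.4488, -0.2969, 0.2496]
tool_rot: [0.987, 0.162, 0.0, -0.001]
wrist_force: [0.1, -0.6, 0.2]
opening: 0.003
gripper_force: 0.0
```

```bash
python3 - <<'E'
from h import *
c=manip.get_calibration("wrist"); im=manip.snapshot("wrist"); cv2.imwrite("pics/w1.png",im[:,:,::-1]); print(c)
o=manip.get_obs(); print(o["position"],R.from_quat(o["tool_rot"]).as_matrix().round(3))
np.save("w1.npy",c,allow_pickle=True)
E
```

```text
{'intrinsics': array([[277.08243866,   0.        , 321.91584307],
       [  0.        , 277.08243866, 200.35591318],
       [  0.        ,   0.        ,   1.        ]]), 'position': array([ 0.52500149, -0.27201546,  0.37456439]), 'rotation': array([-0.12799531,  0.09196141, -0.57575866,  0.80228565])}
[ 0.45025654 -0.29586565  0.24963157] [[ 0.947  0.32   0.002]
 [ 0.32  -0.947  0.003]
 [ 0.003 -0.002 -1.   ]]
```

View pics/w1.png

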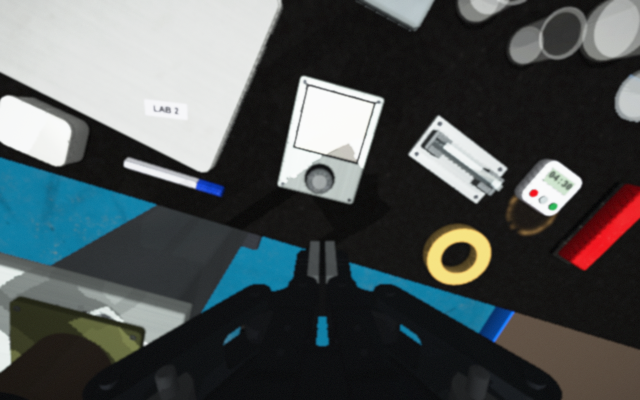

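The wrist view shows the plug at (320,179), the window at about (337,124) and the rack at (458,160). The fingers point at (322,245). Next I'll measure and crop the rack.

```bash
python3 - <<'E'
from h import *
im=cv2.imread("pics/w1.png"); c=np.load("w1.npy",allow_pickle=True).item(); t=manip.get_calibration("top")
a=cv2.resize(im[105:215,400:515],None,fx=5,fy=5,interpolation=cv2.INTER_CUBIC)
cv2.imwrite("pics/crop2.png",a)
print("plug wrist",onplane(c,(320,179),.04),"top",onplane(t,(332.2,219.3),.04))
# pad outline & window
g=cv2.cvtColor(im,cv2.COLOR_BGR2GRAY)
print("pad w1 corners",onplane(c,[(302,77),(383,98),(354,204),(279,188)],.02).round(4).tolist())
k=lambda p:(305+p[0]/6.5,170+p[1]/6.5)
print("pad top corners",onplane(t,[k(p) for p in [(45,70),(283,62),(299,380),(60,390)]],.02).round(4).tolist())
print("win w1",onplane(c,[(308,85),(379,104),(360,163),(294,147)],.021).mean(0), "top",onplane(t,[k(p) for p in [(72,92),(262,80),(270,248),(80,258)]],.021).mean(0))
E
```

```text
plug wrist [[ 0.44678837 -0.29587492  0.04      ]] top [[ 0.44295307 -0.2961043   0.04      ]]
pad w1 corners [[0.552, -0.2381, 0.02], [0.561, -0.3372, 0.02], [0.4239, -0.3519, 0.02], [0.4131, -0.2496, 0.02]]
pad top corners [[0.5542, -0.2368, 0.02], [0.5608, -0.3414, 0.02], [0.4209, -0.3501, 0.02], [0.4138, -0.2474, 0.02]]
win w1 [ 0.51224227 -0.29369998  0.021     ] top [ 0.51141471 -0.29306357  0.021     ]
```

View pics/crop2.png

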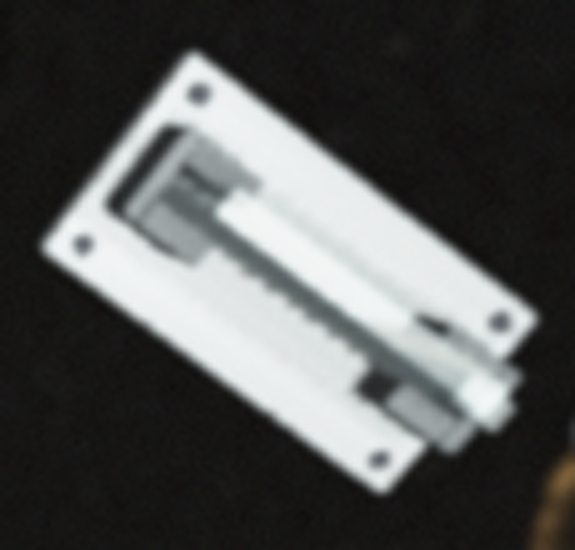

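>>> jog_arm([
  [[-0.05,-0.015,0.45,0,0,0,0],[-0.05,-0.015,0.9,0,0,0,0],[-0.05,-0.015,1.35,0,0,0,0],[-0.05,-0.015,1.7,0,0,0,0],[-0.05,-0.015,1.82,0,0,0,0],[-0.05,-0.015,1.82,0,0,0,0]],
])

```text
time_s: 1.55
position: [0.4403, -0.2996, 0.0663]
tool_rot: [0.987, 0.16, -0.002, -0.002]
wrist_force: [-0.1, 0.2, 1.1]
opening: -0.002
gripper_force: 0.0
```

>>> jog_arm([
  [[0,0,0.04,0,0,0,0],[0,0,0.06,0,0,0,0],[0,0,0.08,0,0,0,0],[0,0,0.1,0,0,0,0],[0,0,0.12,0,0,0,0],[0,0,0.14,0,0,0,0],[0,0,0.14,0,0,0,0]],
])

```text
time_s: 2.25
position: [0.442, -0.3006, 0.0543]
tool_rot: [0.987, 0.16, 0.0, 0.0]
wrist_force: [-0.3, -0.5, 3.4]
opening: -0.0
gripper_force: 1.3
```

Converted, 0.006 m is 0.06, 0.005 m is 0.05.

>>> jog_arm([
  [[0,0,0.02,0,0,0,0],[0,0,0.04,0,0,0,0],[0,0,0.05,0,0,0,0],[0,0,0.06,0,0,0,0],[0,0,0.06,0,0,0,0]],
])

```text
time_s: 2.75
position: [0.4421, -0.3006, 0.0487]
tool_rot: [0.987, 0.16, 0.0, 0.0]
wrist_force: [-0.9, -0.0, 9.0]
opening: -0.001
gripper_force: 4.5
```

Converted, 0.002 m is 0.02, 0.001 m is 0.01.

>>> jog_arm([
  [[0,0,0.01,0,0,0,0],[0,0,0.02,0,0,0,0],[0,0,0.02,0,0,0,0]],
])

```text
time_s: 3.05
position: [0.4421, -0.3007, 0.0485]
tool_rot: [0.987, 0.16, 0.001, 0.001]
wrist_force: [-3.0, 1.7, 24.8]
opening: -0.001
gripper_force: 12.2
```

>>> jog_arm([
  [[0,0,0.01,0,0,0,0],[0,0,0.01,0,0,0,0]],
])

```text
time_s: 3.25
position: [0.4421, -0.3007, 0.0484]
tool_rot: [0.987, 0.16, 0.001, 0.001]
wrist_force: [-4.8, 2.7, 31.6]
opening: 0.001
gripper_force: 16.0
```

The plug is at its rigid stop: force rose to 32 N with no further motion. Now I'll retreat and look at the plate.

Converted, -0.1 m is -1, 0.17 m is 1.7.

>>> jog_arm([
  [[0,0,-0.5,0,0,0,0],[0,0,-1,0,0,0,0],[-0.15,0.45,-1.1,0,0,0,0.3],[-0.3,0.9,-1.2,0,0,0,0.6],[-0.45,1.3,-1.3,0,0,0,0.6],[-0.58,1.7,-1.4,0,0,0,0.6],[-0.58,1.7,-1.4,0,0,0,0.6],[-0.58,1.7,-1.4,0,0,0,0.6]],
])

```text
time_s: 4.05
position: [0.4395, -0.4802, 0.1838]
tool_rot: [0.987, 0.159, -0.0, -0.001]
wrist_force: [0.0, 1.1, 0.2]
opening: 0.601
gripper_force: 0.0
```

```bash
python3 - <<'E'
from h import *
c=manip.get_calibration("wrist"); im=manip.snapshot("wrist")[:,:,::-1]; cv2.imwrite("pics/w2.png",im)
np.save("w2.npy",c,allow_pickle=True)
u=proj(c,[0.519,-0.461,0.03])[0]; print(u,c["position"],manip.get_obs()["position"])
x,y=(int(v) for v in u); x0,y0=max(x-80,0),max(y-60,0); print(x0,y0)
cv2.imwrite("pics/crop3.png",cv2.resize(im[y0:y0+120,x0:x0+160],None,fx=5,fy=5,interpolation=cv2.INTER_CUBIC))
E
```

```text
[328.50720112 107.92285329] [ 0.51600382 -0.45566252  0.30868148] [ 0.43941875 -0.47880932  0.18360157]
248 47
```

View pics/crop3.png

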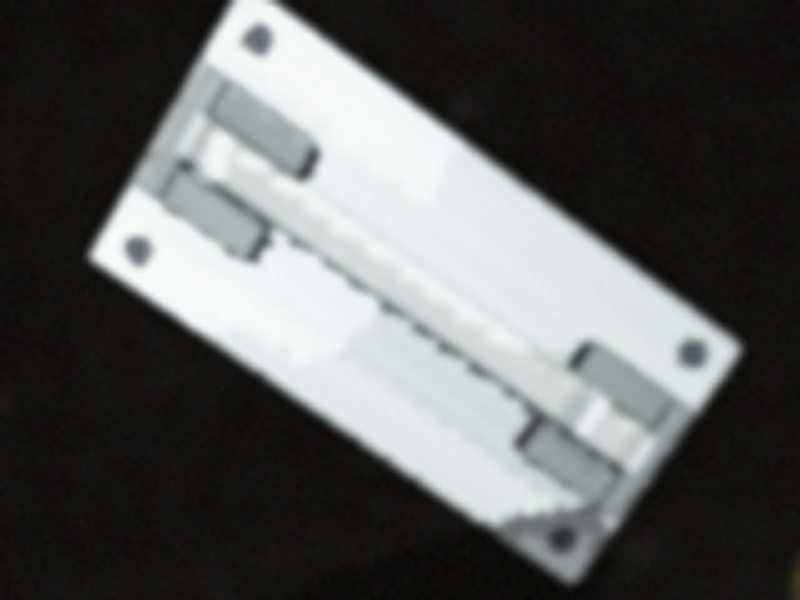

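The view from above is ambiguous: the step near crop (590,410) suggests the notch is at the right-hand (-y) end. An oblique look from the robot's side should settle it.

Converted, -0.087 m is -0.87, 0.08 m is 0.8, 0.8 rad is 8.

>>> jog_arm([
  [[-0.15,0,0.1,0,1.3,0,0.6],[-0.3,0,0.2,0,2.6,0,0.6],[-0.45,0,0.3,0,4,0,0.6],[-0.6,0,0.45,0,5.4,0,0.6],[-0.75,0,0.6,0,6.8,0,0.6],[-0.87,0.07,0.8,0,8,0,0.6],[-0.87,0.07,0.8,0,8,0,0.6]],
])

```text
time_s: 4.8
position: [0.3564, -0.5124, 0.098]
tool_rot: [0.91, 0.143, 0.384, -0.068]
wrist_force: [-0.4, 0.9, -0.0]
opening: 0.601
gripper_force: 0.0
```

```bash
python3 - <<'E'
from h import *
c=manip.get_calibration("wrist"); im=manip.snapshot("wrist")[:,:,::-1]; cv2.imwrite("pics/w3.png",im)
np.save("w3.npy",c,allow_pickle=True)
u=proj(c,[0.519,-0.461,0.03])[0]; print(u,c["position"],manip.get_obs()["position"])
x,y=(int(v) for v in u); x0,y0=max(x-80,0),max(y-60,0); print(x0,y0)
cv2.imwrite("pics/crop4.png",cv2.resize(im[y0:y0+120,x0:x0+160],None,fx=5,fy=5,interpolation=cv2.INTER_CUBIC))
E
```

```text
[323.99965684 120.83518677] [ 0.32566933 -0.52495967  0.24252391] [ 0.35819941 -0.51205352  0.10097642]
243 60
```

View pics/crop4.png

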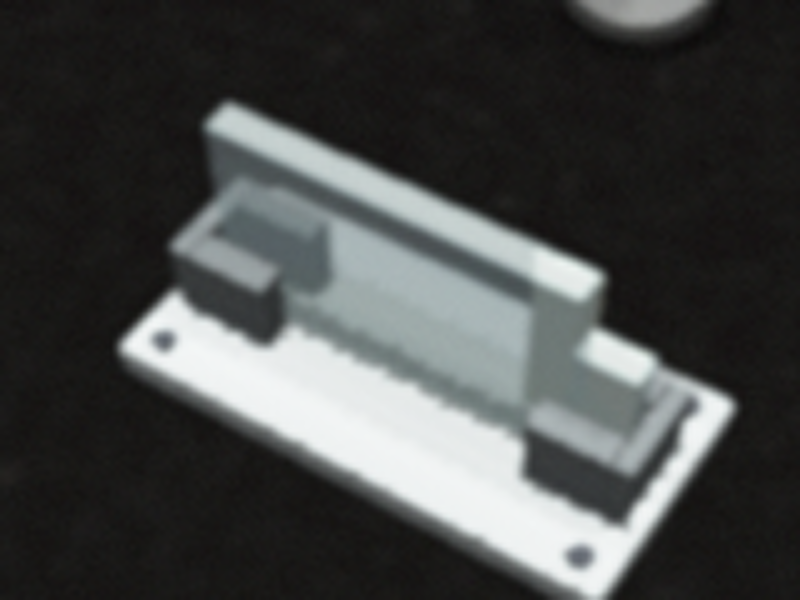

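The notch is clearly at the right (-y) end, at crop (600,310). The label is therefore on the far (+x) face, so the presentation tips outward. Now the grasp point.

```bash
python3 - <<'E'
from h import *
w2=np.load("w2.npy",allow_pickle=True).item();w3=np.load("w3.npy",allow_pickle=True).item();t=manip.get_calibration("top")
def k(p,x0,y0): return np.array([x0,y0])+np.array(p,float)/5
h=onplane(w2,k([(258,38),(137,250),(562,538),(692,352)],248,47),.008); print("holes2",h.mean(0)); e=(h[2]+h[3]-h[0]-h[1]);print("ang",np.degrees(np.arctan2(e[1],e[0])))
cc=onplane(w3,k([(162,340),(580,555)],243,60),.008);print("holes3 near edge",cc); e=cc[1]-cc[0];print(np.degrees(np.arctan2(e[1],e[0])))
te=onplane(w3,k([(208,126),(230,101),(588,299),(606,277)],243,60),.054); print(te.round(4).tolist())
a,b=te[:2].mean(0),te[2:].mean(0); e=b-a; L=np.linalg.norm(e);e/=L; print("L",L,"mid",a+e*.05,"ang",np.degrees(np.arctan2(e[1],e[0])))
print("top rack",onplane(t,(390.58,195.23),.012))
x=h.mean(0);x[2]=.042
ang=np.radians(-105); Y=np.array([np.cos(ang+np.pi/2),np.sin(ang+np.pi/2),0]);Z=np.array([0,0,-1.]);X=np.cross(Y,Z)
q=R.from_matrix(np.c_[X,Y,Z]); tool(x,q)
o=manip.get_obs();print("up at same:",(R.from_quat(o["tool_rot"]).inv()*q).as_rotvec(),R.from_quat(o["tool_rot"]).inv().apply([0,0,.1]))
E
```

```text
holes2 [ 0.52081556 -0.46419636  0.008     ]
ang -104.98098358014558
holes3 near edge [[ 0.51264229 -0.40612304  0.008     ]
 [ 0.48545253 -0.50898206  0.008     ]]
-104.80689107416484
[[0.53, -0.4167, 0.054], [0.538, -0.4182, 0.054], [0.5083, -0.4995, 0.054], [0.5145, -0.5012, 0.054]]
L 0.08590235203562469 mid [ 0.520867   -0.46570501  0.054     ] ang -105.21641381352725
top rack [[ 0.52011552 -0.46318375  0.012     ]]
pos [ 0.35819941 -0.51205352  0.10097642] shift [0.0756 0.0061 0.1627]
rv [ 0.3871 -0.7383 -0.9393]
up at same: [ 0.38706428 -0.7382903  -0.93925836] [ 0.07180792 -0.00104314 -0.06958832]
```

Converted, 0.0875 m is 0.875, 0.005 m is 0.05, -0.082 rad is -0.82.

>>> jog_arm([
  [[0.25,0.01,0.05,0.43,-0.82,-1.04,0.6],[0.5,0.02,0.1,0.86,-1.64,-2.09,0.6],[0.75,0.03,0.2,1.29,-2.46,-3.13,0.6],[0.95,0.04,0.35,1.72,-3.28,-4.17,0.6],[1.15,0.05,0.5,2.15,-4.1,-5.22,0.6],[1.3,0.05,0.65,2.58,-4.92,-6.26,0.6],[1.45,0.05,0.8,3.01,-5.74,-7.31,0.6],[1.53,0.05,0.875,3.44,-6.56,-8.35,0.6]],
])

```text
time_s: 5.65
position: [0.5261, -0.462, 0.1576]
tool_rot: [0.82, 0.571, 0.042, -0.0]
wrist_force: [-0.1, 0.1, -0.9]
opening: 0.602
gripper_force: 0.0
```

```bash
python3 - <<'E'
from h import *
ang=np.radians(-105); Y=np.array([np.cos(ang+np.pi/2),np.sin(ang+np.pi/2),0]);Z=np.array([0,0,-1.]);X=np.cross(Y,Z)
tool([.5218,-.461,.1],R.from_matrix(np.c_[X,Y,Z]))
E
```

```text
pos [ 0.52608951 -0.46197968  0.15759608] shift [-0.0046 -0.0071  0.0571]
rv [ 0.051  -0.0674 -0.0925]
```

Converted, 0.05 m is 0.5, 0.04 m is 0.4, -0.0925 rad is -0.925.

>>> jog_arm([
  [[-0.046,-0.071,0.2,0.51,-0.67,-0.925,0.6],[-0.046,-0.071,0.4,0.51,-0.67,-0.925,0.6],[-0.046,-0.071,0.5,0.51,-0.67,-0.925,0.6],[-0.046,-0.071,0.5,0.51,-0.67,-0.925,0.6],[-0.046,-0.071,0.5,0.51,-0.67,-0.925,0.6]],
])

```text
time_s: 6.15
position: [0.5179, -0.4638, 0.1047]
tool_rot: [0.796, 0.606, 0.002, -0.002]
wrist_force: [-0.4, -0.8, 0.5]
opening: 0.596
gripper_force: 0.0
```

```bash
python3 - <<'E'
from h import *
ang=np.radians(-105); Y=np.array([np.cos(ang+np.pi/2),np.sin(ang+np.pi/2),0]);Z=np.array([0,0,-1.]);X=np.cross(Y,Z)
for i in range(3): manip.snapshot("top"); tool([.5218,-.461,.042],R.from_matrix(np.c_[X,Y,Z]))
print(manip.get_obs()["q"])
E
```

```text
pos [ 0.51789211 -0.46450819  0.10495353] shift [0.0041 0.0029 0.063 ]
rv [-0.0007 -0.0053 -0.0082]
pos [ 0.51776931 -0.46491021  0.10495896] shift [0.0045 0.0029 0.063 ]
rv [-0.0005 -0.0052 -0.0086]
pos [ 0.51765732 -0.46514428  0.10482995] shift [0.0048 0.0029 0.0629]
rv [-0.0005 -0.0053 -0.0089]
[-0.79486716  0.59255112  1.40294779  0.00469794  1.1491837  -0.5261101 ]
```

Converted, 0.063 m is 0.63, 0.055 m is 0.55, -0.009 rad is -0.09.

>>> jog_arm([
  [[0.048,0.03,0.2,0,-0.05,-0.09,0.6],[0.048,0.03,0.4,0,-0.05,-0.09,0.6],[0.048,0.03,0.55,0,-0.05,-0.09,0.6],[0.048,0.03,0.63,0,-0.05,-0.09,0.6],[0.048,0.03,0.63,0,-0.05,-0.09,0.6],[0.048,0.03,0.63,0,-0.05,-0.09,0.6],[0.048,0.03,0.63,0,-0.05,-0.09,0.6]],
])

```text
time_s: 7.0
position: [0.5221, -0.4607, 0.0414]
tool_rot: [0.793, 0.609, -0.0, -0.001]
wrist_force: [0.8, -0.5, -0.2]
opening: 0.599
gripper_force: 0.0
```

```bash
python3 - <<'E'
from h import *
ang=np.radians(-105); Y=np.array([np.cos(ang+np.pi/2),np.sin(ang+np.pi/2),0]);Z=np.array([0,0,-1.]);X=np.cross(Y,Z)
tool([.5218,-.461,.042],R.from_matrix(np.c_[X,Y,Z])); print(manip.get_obs()["wrist_force"])
E
```

```text
pos [ 0.52208699 -0.46070454  0.04137728] shift [-0.0004 -0.0002 -0.0006]
rv [-0.0009 -0.0006  0.0008]
[ 0.76809953 -0.51043916 -0.23411158]
```

>>> jog_arm([
  [[0,0,0,0,0,0,0.3],[0,0,0,0,0,0,0.2],[0,0,0,0,0,0,0.15],[0,0,0,0,0,0,0.12],[0,0,0,0,0,0,0.08],[0,0,0,0,0,0,0],[0,0,0,0,0,0,0],[0,0,0,0,0,0,0]],
])

```text
time_s: 7.8
position: [0.5217, -0.46, 0.0407]
tool_rot: [0.793, 0.609, -0.0, -0.001]
wrist_force: [0.4, 0.3, 2.3]
opening: 0.084
gripper_force: 58.7
```

>>> jog_arm([
  [[0,0,-0.05,0,0,0,0],[0,0,-0.12,0,0,0,0],[0,0,-0.22,0,0,0,0],[0,0,-0.4,0,0,0,0],[0,0,-0.7,0,0,0,0],[0,0,-1.1,0,0,0,0],[0,0,-1.5,0,0,0,0],[0,0,-1.5,0,0,0,0]],
])

```text
time_s: 8.6
position: [0.525, -0.4633, 0.1988]
tool_rot: [0.793, 0.609, 0.001, 0.006]
wrist_force: [0.4, -0.6, -0.4]
opening: 0.085
gripper_force: 58.5
```

```bash
python3 - <<'E'
from h import *
# target: plate x heading perpendicular to radial of window, tilt 45 outward
w=np.array([0.5118,-0.2934,0.021])
r=w-[0,0,w[2]]; 
f=r/np.linalg.norm(r); u=np.array([0,0,1.])
Z=(f-u)/2**.5; Y=(f+u)/2**.5; X=np.cross(Y,Z)
q=R.from_matrix(np.c_[X,Y,Z])
# plate x = -tool X ; TCP at plate x=-4mm, 19 mm above mid
mid=w+[0,0,.095]; tcp=mid+.004*X-.019*Z
print("tcp",tcp,"mid",mid); tool(tcp+[0,0,.06],q); tool(tcp,q); print(manip.get_obs()["q"])
E
```

```text
tcp [ 0.50213376 -0.28324796  0.12943503] mid [ 0.5118 -0.2934  0.116 ]
pos [ 0.52498902 -0.46331247  0.1987967 ] shift [ 0.1681 -0.0686  0.0078]
rv [-0.7704 -0.0979  0.2479]
pos [ 0.52498902 -0.46331247  0.1987967 ] shift [ 0.1685 -0.0692  0.0677]
rv [-0.7704 -0.0979  0.2479]
[-7.83393308e-01  5.10917119e-01  1.29926738e+00  3.15113496e-05
  1.32014805e+00 -5.22762534e-01]
```

Converted, 0.168 m is 1.68, 0.144 m is 1.44, -0.77 rad is -7.7.

>>> jog_arm([
  [[0.24,-0.1,0,-1.1,-0.14,0.35,0],[0.48,-0.2,0,-2.2,-0.28,0.71,0],[0.72,-0.3,0,-3.3,-0.42,1.06,0],[0.96,-0.4,0.02,-4.4,-0.56,1.42,0],[1.2,-0.5,0.04,-5.5,-0.7,1.77,0],[1.44,-0.6,0.06,-6.6,-0.84,2.12,0],[1.68,-0.686,0.078,-7.7,-0.98,2.48,0],[1.68,-0.686,0.078,-7.7,-0.98,2.48,0]],
])

```text
time_s: 9.4
position: [0.5186, -0.2859, 0.1903]
tool_rot: [0.796, 0.495, 0.199, 0.285]
wrist_force: [0.5, -0.2, -0.5]
opening: 0.079
gripper_force: 58.8
```

```bash
python3 - <<'E'
from h import *
cv2.imwrite("pics/s2.png",cv2.resize(manip.snapshot("scene")[100:280,230:440,::-1],None,fx=3,fy=3))
w=np.array([0.5118,-0.2934,0.021]);r=w-[0,0,w[2]]; 
f=r/np.linalg.norm(r); u=np.array([0,0,1.])
Z=(f-u)/2**.5; Y=(f+u)/2**.5; X=np.cross(Y,Z)
q=R.from_matrix(np.c_[X,Y,Z]); tcp=w+[0,0,.095]+.004*X-.019*Z
tool(tcp,q); o=manip.get_obs();print(o["q"],o["opening"],o["gripper_force"])
E
```

```text
pos [ 0.51938374 -0.28555523  0.19062592] shift [-0.0076 -0.0523  0.0354]
rv [-0.0755 -0.077   0.0297]
[-0.68090905  0.21191286  2.1214301   1.0048208   0.212927   -1.1506017 ] 0.07998413503082301 58.76286327838898
```

View pics/s2.png

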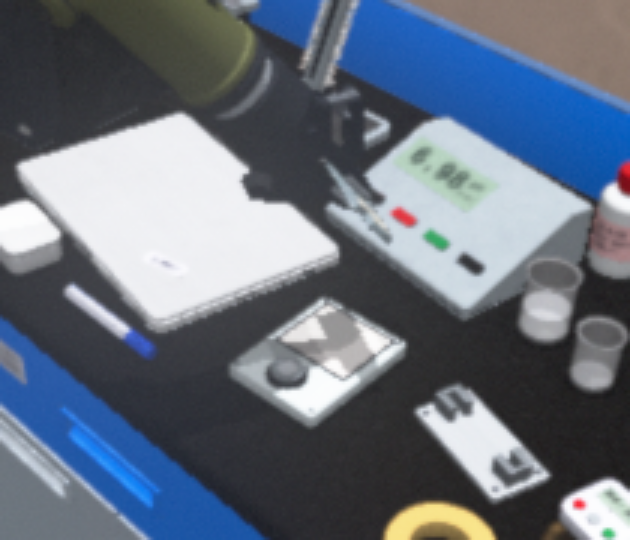

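The rack is empty and the plate is held above and beyond the pad, at crop (355,200). The posture is near the wrist's limit, with q5 down to 0.21. A purely outward tip is therefore a poor heading, so I'll fit the arm model and choose a better one.

```bash
cat > ik.py <<'E'
from h import *
from scipy.optimize import least_squares
D=[([-1.32247,.307495,1.507505,0,1.328408,-.0735],[.18171,-.54493,.24919],[.98708,.16022,0,-.0009]),
([-.794867,.592551,1.402948,.0047,1.149184,-.52611],[.51766,-.46514,.10483],[.7957,.6057,.001,-.001]),
([-.783393,.510917,1.299267,0,1.320148,-.522763],[.52499,-.46331,.1988],[.793,.609,.001,.006])]
o=manip.get_obs(); D.append((o["q"],o["position"],o["tool_rot"]))
D.append(([-.68090905,.21191286,2.1214301,1.0048208,.212927,-1.1506017],[.51938,-.28556,.19063],[.796,.495,.199,.285]))
def fk(q,p):
    l1,l2,b,c,L=p; a=q[1]+q[2]
    r=l1*np.sin(q[1])+l2*np.sin(a)+b; z=c+l1*np.cos(q[1])+l2*np.cos(a)
    T=R.from_euler("ZYZYZ",[q[0],a,q[3],q[4],q[5]])
    return np.array([r*np.cos(q[0]),r*np.sin(q[0]),z])+L*T.as_matrix()[:,2],T
s=least_squares(lambda p:np.concatenate([fk(q,p)[0]-x for q,x,_ in D]),[.4,.4,0,.2,.2],loss="soft_l1",f_scale=.003)
P=s.x
# constant last offset about z
off=[ (fk(q,P)[1].inv()*R.from_quat(t)).as_rotvec() for q,x,t in D]
lo=np.array([-3.12,-1.05,.14,-1.42,.1,-2.68]);hi=np.array([3.12,2.28,2.33,4.57,2.73,2.68])
E
python3 - <<'E'
from ik import *
print(P,np.abs(s.fun).max()); print(np.round(off,3))
C=R.from_rotvec([0,0,off[0][2]])
w=np.array([0.5118,-0.2934,0.021]);th=np.arctan2(w[1],w[0]);u=np.array([0,0,1.])
for d in range(-120,121,20):
    f=np.array([np.cos(th+np.radians(d)),np.sin(th+np.radians(d)),0])
    Z=(f-u)/2**.5;Y=(f+u)/2**.5;X=np.cross(Y,Z);q=R.from_matrix(np.c_[X,Y,Z]);tcp=w+[0,0,.095]+.004*X-.019*Z
    def e(v):
        x,T=fk(v,P);return np.r_[10*(x-tcp),(q.inv()*T*C).as_rotvec()]
    best={}
    for q4 in (-1,0,1,2,3,4):
        for q6 in (-1.5,0,1.5):
            g=least_squares(e,[th,.2,2.0,q4,.7,q6],bounds=(lo,hi))
            if g.cost<1e-6: best[tuple(g.x.round(2).tolist())]=1
    print(d,[[float(i) for i in k] for k in best])
E
```

```text
Traceback (most recent call last):
  File "ik.py", line 13, in <module>
    s=least_squares(lambda p:np.concatenate([fk(q,p)[0]-x for q,x,_ in D]),[.4,.4,0,.2,.2],loss="soft_l1",f_scale=.003)
  File "ik.py", line 13, in <lambda>
    s=least_squares(lambda p:np.concatenate([fk(q,p)[0]-x for q,x,_ in D]),[.4,.4,0,.2,.2],loss="soft_l1",f_scale=.003)
                                             ~~^^^^^
  File "ik.py", line 11, in fk
    T=R.from_euler("ZYZYZ",[q[0],a,q[3],q[4],q[5]])
  File "scipy/spatial/transform/_rotation.pyx", line 1413, in scipy.spatial.transform._rotation.Rotation.from_euler
ValueError: Expected axis specification to be a non-empty string of upto 3 characters, got ZYZYZ
```

```bash
sed -i 's/T=R.from_euler("ZYZYZ".*/T=R.from_euler("ZYZ",[q[0],a,q[3]])*R.from_euler("YZ",[q[4],q[5]])/' ik.py
cat > sol.py <<'E'
from ik import *
print(P,np.abs(s.fun).max()); print(np.round(off,3))
C=R.from_rotvec([0,0,off[0][2]])
w=np.array([0.5118,-0.2934,0.021]);th=np.arctan2(w[1],w[0]);u=np.array([0,0,1.])
for d in range(-120,121,20):
    f=np.array([np.cos(th+np.radians(d)),np.sin(th+np.radians(d)),0])
    Z=(f-u)/2**.5;Y=(f+u)/2**.5;X=np.cross(Y,Z);q=R.from_matrix(np.c_[X,Y,Z]);tcp=w+[0,0,.095]+.004*X-.019*Z
    def e(v):
        x,T=fk(v,P);return np.r_[10*(x-tcp),(q.inv()*T*C).as_rotvec()]
    best={}
    for q4 in (-1,0,1,2,3,4):
        for q6 in (-1.5,0,1.5):
            g=least_squares(e,[th,.2,2.0,q4,.7,q6],bounds=(lo,hi))
            if g.cost<1e-6: best[tuple(g.x.round(2).tolist())]=1
    print(d,[[float(i) for i in k] for k in best])
E
python3 sol.py
```

```text
[ 7.13267492e-01  3.63899051e-01 -7.89923824e-03  5.70016146e-04
  3.38496947e-01] 0.0565536803565424
[[-0.000e+00  0.000e+00  1.571e+00]
 [ 2.000e-03 -2.000e-03  1.570e+00]
 [-1.000e-03 -1.000e-03  1.571e+00]
 [-0.000e+00  0.000e+00  1.571e+00]
 [ 2.000e-03  1.000e-03  1.569e+00]]
-120 [[-0.23, 0.68, 1.43, -0.51, 1.65, 2.51]]
-100 [[-0.15, 0.6, 1.62, -0.66, 1.43, 2.38]]
-80 [[-0.09, 0.51, 1.83, -0.83, 1.2, 2.3]]
-60 [[-0.08, 0.42, 2.03, -1.05, 0.95, 2.25]]
-40 [[-0.13, 0.34, 2.22, -1.39, 0.69, 2.27]]
-20 []
0 []
20 []
40 [[-0.91, 0.34, 2.23, 1.4, 0.69, -2.28]]
60 [[-0.96, 0.42, 2.05, 1.06, 0.94, -2.26]]
80 [[-0.95, 0.51, 1.85, 0.83, 1.19, -2.31]]
100 [[-0.9, 0.59, 1.64, 0.65, 1.43, -2.4]]
120 [[-0.82, 0.67, 1.45, 0.5, 1.64, -2.52]]
```

```bash
python3 - <<'E'
t=open('ik.py').read()
t=t.replace("l1,l2,b,c,L=p","l1,l2,b,c,L,e=p").replace("+l2*np.sin(a)+b","+l2*np.sin(a)+b+e*np.cos(a)").replace("l2*np.cos(a)\n","l2*np.cos(a)-e*np.sin(a)\n").replace("[.4,.4,0,.2,.2],loss=\"soft_l1\",f_scale=.003","[.42,.4,0,.2,.2,0]")
open('ik.py','w').write(t)
E
sed -i 's/range(-120,121,20)/(20,40,60,70,80,100)/' sol.py; python3 sol.py
```

```text
[ 0.70791002  0.57273508 -0.14796114  0.43331582  0.50572021  0.21206108] 0.04165000783154718
[[-0.000e+00  0.000e+00  1.571e+00]
 [ 2.000e-03 -2.000e-03  1.570e+00]
 [-1.000e-03 -1.000e-03  1.571e+00]
 [-0.000e+00  0.000e+00  1.571e+00]
 [ 2.000e-03  1.000e-03  1.569e+00]]
20 [[-0.99, 0.41, 2.15, 1.6, 0.55, -2.26]]
40 [[-1.18, 0.48, 1.96, 1.11, 0.88, -2.19]]
60 [[-1.19, 0.57, 1.74, 0.87, 1.16, -2.22]]
70 [[-1.17, 0.62, 1.63, 0.78, 1.29, -2.25]]
80 [[-1.13, 0.67, 1.52, 0.71, 1.41, -2.29]]
100 [[-1.03, 0.76, 1.3, 0.58, 1.63, -2.39]]
```

```bash
python3 - <<'E'
t=open('ik.py').read()
t=t.replace("c,L,e=p","c,L,e,y=p").replace("np.array([r*np.cos(q[0]),r*np.sin(q[0]),z])","np.array([r*np.cos(q[0])-y*np.sin(q[0]),r*np.sin(q[0])+y*np.cos(q[0]),z])").replace("[.42,.4,0,.2,.2,0]","[.42,.4,0,.2,.2,0,.04]")
open('ik.py','w').write(t)
E
sed -i 's/(20,40,60,70,80,100)/(-80,-60,-40,20,40,60,80,100)/' sol.py; python3 sol.py
```

```text
[6.46485451e-01 4.16574283e-01 2.66517866e-05 1.92168225e-01
 3.52475122e-01 1.09185300e-01 4.22044291e-02] 6.731422530603659e-06
[[-0.000e+00  0.000e+00  1.571e+00]
 [ 2.000e-03 -2.000e-03  1.570e+00]
 [-1.000e-03 -1.000e-03  1.571e+00]
 [-0.000e+00  0.000e+00  1.571e+00]
 [ 2.000e-03  1.000e-03  1.569e+00]]
-80 [[-0.15, 0.59, 1.69, -0.83, 1.21, 2.21]]
-60 [[-0.14, 0.5, 1.89, -1.05, 0.94, 2.16]]
-40 [[-0.21, 0.43, 2.08, -1.39, 0.66, 2.19]]
20 [[-0.89, 0.37, 2.24, 1.8, 0.5, -2.38]]
40 [[-1.03, 0.42, 2.1, 1.27, 0.76, -2.24]]
60 [[-1.06, 0.5, 1.91, 0.97, 1.03, -2.24]]
80 [[-1.04, 0.58, 1.7, 0.77, 1.28, -2.3]]
100 [[-0.97, 0.66, 1.5, 0.61, 1.52, -2.4]]
```

The model now fits to micrometres. I'll use heading d=+60°, the tool pointing 60° left of radial, which is well inside the joint ranges.

```bash
cat > goal.py <<'E'
from h import *
w=np.array([0.5118,-0.2934,0.021]);th=np.arctan2(w[1],w[0])+np.radians(60);u=np.array([0,0,1.])
f=np.array([np.cos(th),np.sin(th),0]);Z=(f-u)/2**.5;Y=(f+u)/2**.5;X=np.cross(Y,Z);q=R.from_matrix(np.c_[X,Y,Z]);tcp=w+[0,0,.095]+.004*X-.019*Z
tool(tcp+[0,0,.05],q);tool(tcp,q);print(manip.get_obs()["q"].round(3))
E
python3 goal.py
```

```text
pos [ 0.51938374 -0.28555523  0.19062592] shift [-0.0196 -0.0177 -0.0014]
rv [-0.0506  0.6376 -0.7358]
pos [ 0.51938374 -0.28555523  0.19062592] shift [-0.0214 -0.0503  0.0365]
rv [-0.0506  0.6376 -0.7358]
[-0.681  0.212  2.121  1.005  0.213 -1.151]
```

Units first: shifts go in units of 100 mm and turns go in units of 0.1 rad. So -0.02 m is -0.2, -0.018 m is -0.18, -0.736 rad is -7.36.

>>> jog_arm([
  [[-0.03,-0.02,0,-0.07,0.9,-1.05,0],[-0.06,-0.05,0,-0.14,1.8,-2.1,0],[-0.09,-0.08,0,-0.21,2.7,-3.15,0],[-0.12,-0.11,0,-0.28,3.6,-4.2,0],[-0.15,-0.14,0,-0.35,4.5,-5.25,0],[-0.18,-0.17,0,-0.42,5.4,-6.3,0],[-0.2,-0.18,-0.01,-0.5,6.38,-7.36,0],[-0.2,-0.18,-0.01,-0.5,6.38,-7.36,0]],
])

```text
time_s: 10.25
position: [0.4986, -0.3039, 0.1784]
tool_rot: [0.462, 0.802, 0.328, 0.19]
wrist_force: [0.2, -0.3, -0.7]
opening: 0.079
gripper_force: 58.8
```

```bash
python3 goal.py
```

```text
pos [ 0.49856663 -0.30393434  0.17842688] shift [0.0065 0.0031 0.0016]
rv [-0.0072  0.0021 -0.0001]
pos [ 0.49856663 -0.30393434  0.17842688] shift [ 0.0065 -0.032   0.0372]
rv [-0.0072  0.0021 -0.0001]
[-1.066  0.422  1.852  0.904  1.104 -2.12 ]
```

Converted, 0.037 m is 0.37, -0.032 m is -0.32, -0.007 rad is -0.07.

>>> jog_arm([
  [[0.02,-0.1,0.12,-0.07,0.02,0,0],[0.04,-0.2,0.24,-0.07,0.02,0,0],[0.065,-0.32,0.37,-0.07,0.02,0,0],[0.065,-0.32,0.37,-0.07,0.02,0,0],[0.065,-0.32,0.37,-0.07,0.02,0,0],[0.065,-0.32,0.37,-0.07,0.02,0,0]],
])

```text
time_s: 10.85
position: [0.4987, -0.2928, 0.1315]
tool_rot: [0.46, 0.8, 0.333, 0.192]
wrist_force: [0.5, -0.0, -0.4]
opening: 0.087
gripper_force: 58.8
```

```bash
python3 goal.py; python3 - <<'E'
from h import *
a=manip.snapshot("wrist")[:,:,::-1]; a=cv2.resize(a,(480,300))
b=cv2.resize(manip.snapshot("scene")[100:240,240:450,::-1],(480,300))
cv2.imwrite("pics/f.png",np.vstack([a,b]))
E
```

```text
pos [ 0.49874535 -0.29279121  0.13149242] shift [-0.0031  0.0323 -0.0355]
rv [0.0031 0.0002 0.0004]
pos [ 0.49874535 -0.29279121  0.13149242] shift [-0.0031 -0.0032 -0.0003]
rv [0.0031 0.0002 0.0004]
[-1.061  0.491  1.916  0.975  1.029 -2.244]
```

View pics/f.png

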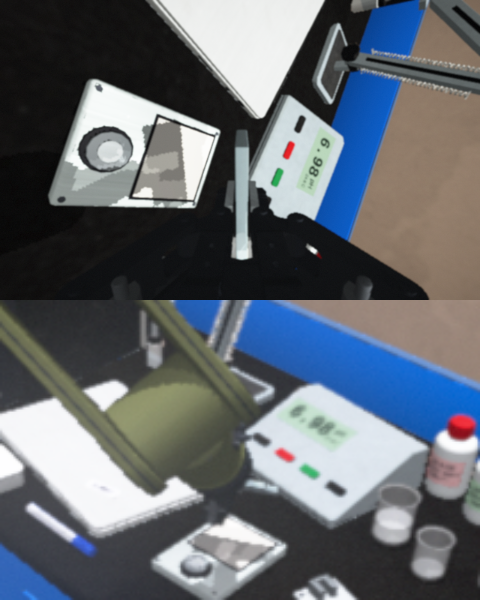

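The plate is held straight in the pads: its edge runs (242,130) to (242,258) in the wrist view, with the bright frosted end at the bottom. The plug is home and the bystanders are in place. I'll make a 3 mm correction and check for slip.

>>> jog_arm([
  [[-0.03,-0.03,0,0.03,0,0,0],[-0.03,-0.03,0,0.03,0,0,0],[-0.03,-0.03,0,0.03,0,0,0],[-0.03,-0.03,0,0.03,0,0,0],[-0.03,-0.03,0,0.03,0,0,0]],
])

```text
time_s: 11.45
position: [0.4982, -0.2963, 0.1285]
tool_rot: [0.46, 0.801, 0.332, 0.191]
wrist_force: [-0.0, -0.6, -1.6]
opening: 0.086
gripper_force: 58.8
```

```bash
python3 goal.py; python3 - <<'E'
from h import *
o=manip.get_obs();c=manip.get_calibration("wrist");T=R.from_quat(o["tool_rot"])
# tool-frame points: plate -x end top edge, label end after notch, notch floor end
print(proj(c,o["position"]+T.apply([[.046,0,-.012],[-.04,0,-.012],[-.054,0,.002]]))*.75)
E
```

```text
pos [ 0.49816477 -0.29625891  0.12852563] shift [-0.0004  0.0359 -0.0361]
rv [ 0.0006 -0.0009  0.0001]
pos [ 0.49816477 -0.29625891  0.12852563] shift [-0.0004  0.0005 -0.0008]
rv [ 0.0006 -0.0009  0.0001]
[-1.064  0.498  1.911  0.971  1.029 -2.245]
[[239.98288726 144.35244396]
 [240.06676328 263.49393705]
 [240.21194862 262.63097243]]
```

```bash
python3 - <<'E'
from h import *
o=manip.get_obs();c=manip.get_calibration("wrist");T=R.from_quat(o["tool_rot"]);im=manip.snapshot("wrist")[:,:,::-1].copy()
p=proj(c,o["position"]+T.apply([[.046,0,-.012],[.046,0,.034],[-.04,0,-.012],[-.054,0,.002]])); print(p)
a=cv2.resize(im[150:370,240:400],None,fx=2.7,fy=2.7,interpolation=cv2.INTER_CUBIC)
for x,y in p: cv2.line(a,(int((x-240)*2.7)+40,int((y-150)*2.7)),(int((x-240)*2.7)+80,int((y-150)*2.7)),(0,0,255),1)
cv2.imwrite("pics/g.png",a)
E
```

```text
[[319.97718302 192.46992528]
 [320.60279339 169.96934412]
 [320.08901771 351.3252494 ]
 [320.28259816 350.17462991]]
```

View pics/g.png

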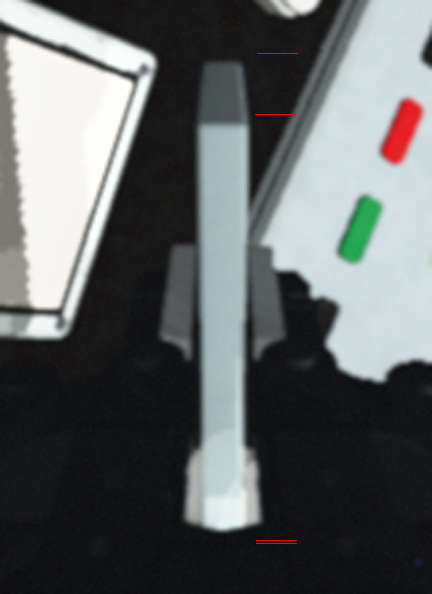

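The overlay shows the plate ends at crop rows 125 and 528, against expected 115 and 541. It is centred along its length to under 1 mm, and at most a few mm deeper in the grip, with no slip or tilt. I'll hand it in.

```bash
python3 -c "
from cell import manip
print(manip.finish_job())"
```

```text
the job is handed in; nothing more can be done
None
```

The job is handed in after about 12 s of the 59 s; no verdict came back. The plug is pressed to its stop, and the plate is held level about 95 mm above the window, tipped 45° with its label face up. It may sit a few mm lower in the fingers than planned, which would put it about 3 mm off centre.

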